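# Show a tested pull-off head to the inspection camera

### The job

One of the three pull-off heads hanging in the fork rack has been tested and carries torn concrete on its face: take it by the side edges of its plate, draw it out along its slanted fork slot without forcing it, and hold it up to the inspection camera for the record photograph - plate upright as it hung, torn face squarely towards the lens, centred on the lens axis, 120 mm in front of the lens. Finish while still holding it there in the air, still and clear of everything else. Leave the two clean heads hanging where they are and touch neither the camera nor its stand.

Things in the scene. Friction and masses are not known exactly. Their poses are not given: they have to be found in the camera images.
- tested_head: Tested pull-off head, 0.3 kg: upright steel plate 50 x 50 x 10 mm, front covered with 3 to 6 mm of uneven torn brown-grey concrete; behind it in line: collar 25 mm across, 6 long; washer 37 across, 3 thick; hexagon nut 35 across, 10 thick; stud 20 across. Origin: centre of the steel plate. x runs back along the stud (the torn face looks along -x), y across the plate (side edges at +-25 mm), z up.
- clean_head_a: A clean pull-off head, a bystander hanging in the fork rack: same plate, collar, washer, nut and stud as the tested head, but its front face is bare smooth steel. Same frame as tested_head.
- clean_head_b: A clean pull-off head, a bystander hanging in the fork rack: same plate, collar, washer, nut and stud as the tested head, but its front face is bare smooth steel. Same frame as tested_head.
- rack: Dark steel fork rack, fixed: base plate 80 x 330 x 10 mm with three upright forks of 5 mm sheet in a row along its y, at y = -120, 0, +120 mm, each with one head hanging in it by the collar, between plate and washer, with about 1 mm play. Which head hangs in which fork differs. Origin: on the worktop under the middle fork; x away from the side to which the heads' faces look, z up.
- fork_mid (a point): Middle of the middle fork's slot, 58 mm above the worktop; axes as rack; the outer forks are alike. Each slot is open only obliquely upward along (0, +1, +1), 45 degrees, to the left seen from the robot. An arm overhangs the collar: a head cannot rise straight; after 25 mm along the slot it is free. Fingers beside the plate clear the fork from 5 mm above the plate's middle upward.
- stand: Stand of the inspection camera, fixed: grey base plate 150 x 120 x 14 mm with a 16 mm steel column 269 mm high at x = +35 mm. The camera, a grey body 62 x 44 x 44 mm with a black lens barrel 34 mm across, is clamped to it with its lens axis 0.15 to 0.22 m above the worktop and looks level along the stand's -x. Origin: centre of the base plate's underside; lens front at x = -73 mm, y = 0.
- lens (a point): The centre of the lens front. The camera looks along -x of this frame (level); z is up.
- focus (a point): The point in the air where the middle of the torn face belongs: on the lens axis, 120 mm in front of the lens front. Same axes as lens: the lens lies 120 mm from it along +x, z is up.
- torn_face (a point): The middle of the torn face of the tested head, at (-9, 0, 0) mm in the head's frame; same axes as tested_head.
- stud_end (a point): The middle of the free end of the tested head's stud, at (+36.5, 0, 0) mm in the head's frame.

How it is judged:
By the outcome, as a careful person would: the job done as asked, in the order asked, and still so for the second after the job is handed in, while the arm keeps its last pose, push and grip.
It also fails if it takes over 35 s, if anything falls off the work surface, if the arm or the gripper's body presses on something with over 40 N, if the wrist force passes 120 N, or if a joint passes its speed limit or range.

### The arm

A 6-joint arm with a two-finger parallel gripper is mounted at the origin on a cart in front of the work surface, level with it; the furniture and walls round the work are solid. World frame = base frame: x ahead of the robot, y to its left, z up, the work surface at z = 0. Lengths are in m, angles in rad, forces in N, time in s.
With the tool pointing down it reaches from about 0.325 to 0.75 m from the base axis. Payload 7.6 kg.
Tool frame: the origin (TCP) lies between the finger pads; the fingertips stand 19 mm ahead of it and the grasp point (between the pads) is the TCP; z points along the fingers, y is the line along which they close (so a half turn about z gives the same grasp; the last joint's range is limited). The gripper opens to 85 mm and grips with 20 to 120 N. Pads are 22 mm wide; open, the fingers measure 114 mm over their backs; the gripper's body (76 mm by 85 mm) begins 54 mm behind the grasp point. The pads swing forward as they close: fully open they stand 13 mm farther back than shut.
Start: joints at [1.088, 0.052, 1.401, -0, 1.689, -0.07], TCP at [0.211, 0.481, 0.225] pointing down, gripper open.
Joint ranges: [-2.9, 2.9], [-0.91, 2.17], [0.12, 2.37], [-1.06, 4.2], [0.26, 2.73], [-2.93, 2.93]. Speed limits (rad/s): [2.57, 2.57, 3.01, 3.14, 3.14, 3.14].

### API

Orientations are given as [roll, pitch, yaw] about the fixed x, y, z axes, in that order (R = Rz(yaw) Ry(pitch) Rx(roll)).
In Python, from plant import manip gives the robot as it stands. The module is installed in compiled form; this text tells all that it offers.
- The arm moves only by the tool play_rows, never from a script. Its argument "increments" is a list of rows, each a list of 3 entries, a list of its own where there are three numbers: the opening, from 0 (shut) to 1 (fully open), then the shift along the world's x, y, z in mm, then the turn, a rotation vector about the world's x, y, z in rad. A call has 1 to 20 rows; each row is the pose to reach, as a shift and turn from the pose commanded when the call began; what a row does not reach only later rows make up. A row lasts 1/10 s, in which the tool goes at most 50 mm and 8.59 degrees, less where a joint would pass 70% of its speed; a pose out of reach is approached as far as the arm can. A call with a gripper value outside its range is refused whole. The fingers move at their own pace and stop on an object; "grip_force" is the grip in N (left out, the last holds). Time passes only in rows, so rows that repeat a pose let the fingers close. It gives the time, the measured TCP pose, the force, the opening and the grip force at its end, in the units of the state.
- manip.read_state(): the state, without advancing time (a new reading comes with each control period).
- manip.read_camera(name): name is "scene" or "top" or "wrist"; returns the picture (400x640x3 uint8, blue, green, red); there is no depth.
- manip.camera_model(name): a dict with "vfov" (degrees; the focal length in pixels is half the picture's height over the tangent of half this angle, whatever the lens; pixels are square), "cx", "cy" (the principal point, pixels), "extrinsics" (4x4, takes a point from world to camera coordinates); the wrist camera has in their place "mount" (4x4, takes a point from camera to tool coordinates, whose origin is the TCP and whose axes are the flange's). Camera axes: x right, y down, z forward; pixel columns grow to the right and rows downward; lengths in m; the calibration is good to about 2 mm. A picture is of the moment at which its call begins: read the wrist's pose just before it. camera_model takes no time and is no camera call.
- manip.job_done(): hands the job in; it is judged then, once.
The state is a dict: "time_s": time; "joint_positions": joint angles; "dq": joint speeds; "joint_torque": joint torques, N m; "position": TCP position; "tcp_rot": TCP orientation; "contact_force": force on the tool from outside, world axes, zero at the start; "ft_torque": the same for the moment, N m; "opening": opening from 0.0 (shut) to 1.0 (fully open); "grasp_force": force on a finger pad.
Only numpy, scipy, OpenCV 4.12 (cv2) and the standard library are available. Lean on these libraries where they do the work, as an engineer would, in place of code of your own. Each camera call takes 0.05 s, during which the arm holds its last target. There are 200 camera calls.

## Working session

There is one attempt and no reset: what is moved stays moved. The work goes in short steps, Python scripts to look and compute and a tool call to move; the robot and the scene stay as the last step left them, time stands still between calls to the robot, and variables do not carry over. Pictures are saved under pics/ and viewed, at most 10 in all, crops included, and the job is handed in when it is done.

Besides the shell and the picture viewer there is one more tool, called after "Request:" as name(argument=value, ...) on one line, values as JSON. play_rows: Moves the arm, as the interface text tells. Its arguments: {"type":"object","properties":{"increments":{"type":"array","items":{"type":"array"}},"grip_force":{"type":"number"}},"required":["increments"]}

```bash
mkdir -p pics; cat > h.py <<'E'
import numpy as np, cv2
from plant import manip
from scipy.spatial.transform import Rotation as R
def cam(n):
    m=manip.camera_model(n); f=200/np.tan(np.radians(m["vfov"])/2)
    if "extrinsics" in m: T=np.linalg.inv(np.array(m["extrinsics"]))
    else:
        s=manip.read_state(); W=np.eye(4); r=np.array(s["tcp_rot"])
        W[:3,:3]=R.from_euler('xyz',r).as_matrix() if r.shape==(3,) else r
        W[:3,3]=s["position"]; T=W@np.array(m["mount"])
    return f,m["cx"],m["cy"],T
def ray(c,u,v):
    f,cx,cy,T=c; d=T[:3,:3]@np.array([(u-cx)/f,(v-cy)/f,1]); return T[:3,3],d/np.linalg.norm(d)
def onz(c,u,v,z):
    o,d=ray(c,u,v); return o+d*(z-o[2])/d[2]
def proj(c,p):
    f,cx,cy,T=c; q=np.linalg.inv(T)@np.append(p,1); return np.array([cx+f*q[0]/q[2],cy+f*q[1]/q[2]])
def tri(c1,p1,c2,p2):
    o1,d1=ray(c1,*p1);o2,d2=ray(c2,*p2)
    t=np.linalg.lstsq(np.c_[d1,-d2],o2-o1,rcond=None)[0]
    a=o1+d1*t[0];b=o2+d2*t[1]; return (a+b)/2,np.linalg.norm(a-b)
E
python3 - <<'E'
from h import *
print(manip.read_state())
for n in ("scene","top","wrist"):
    c=cam(n); print(n,c[:3],c[3].round(3).tolist()); cv2.imwrite(f"pics/{n}0.png",manip.read_camera(n))
a=cv2.imread("pics/scene0.png");b=cv2.imread("pics/top0.png")
E
```

```text
{'time_s': 0.0, 'joint_positions': array([ 1.08772354e+00,  5.28526735e-02,  1.40172334e+00,  1.09260933e-05,
        1.68862462e+00, -7.03194407e-02]), 'dq': array([-8.74123776e-04,  1.00666494e-03, -7.63172787e-06,  1.18685079e-04,
        6.84095795e-04,  1.51193478e-03]), 'joint_torque': array([ 5.24925090e-04, -3.81668186e+01, -3.60190451e+01, -5.12748056e-05,
        6.07228591e-03,  2.71470373e-05]), 'position': array([0.21043267, 0.48063538, 0.22366482]), 'tcp_rot': array([-3.13998942e+00, -1.23804124e-04,  2.72884048e+00]), 'contact_force': array([-0.20996833, -0.87400934, -0.20151533]), 'ft_torque': array([-0.01830264, -0.00428158,  0.01101921]), 'grasp_force': 0.0, 'opening': 1.0040428847229437}
scene (np.float64(385.73716454098525), 324.4632339610419, 202.3749560351188) [[0.819, -0.413, 0.398, 0.164], [-0.574, -0.607, 0.55, -0.214], [0.014, -0.679, -0.734, 0.766], [0.0, 0.0, 0.0, 1.0]]
top (np.float64(373.00635057789975), 320.69459837225867, 204.76642893790878) [[-0.098, -0.971, 0.218, 0.293], [-0.995, 0.095, -0.022, 0.289], [0.001, -0.22, -0.976, 1.054], [0.0, 0.0, 0.0, 1.0]]
wrist (np.float64(333.9856438768567), 319.6115240343984, 199.38014975657018) [[0.401, 0.866, 0.298, 0.135], [0.916, -0.379, -0.131, 0.515], [-0.001, 0.326, -0.946, 0.373], [0.0, 0.0, 0.0, 1.0]]
```

View pics/scene0.png

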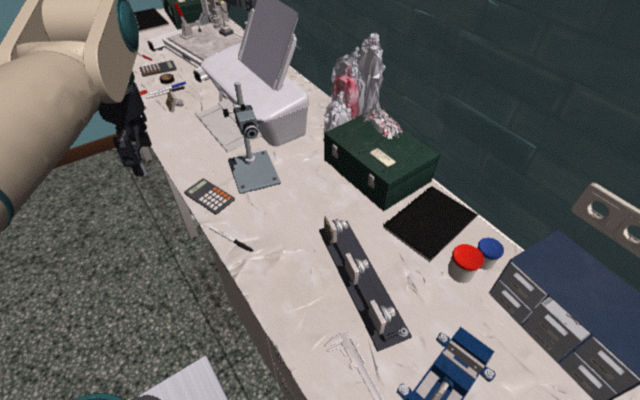

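View pics/top0.png

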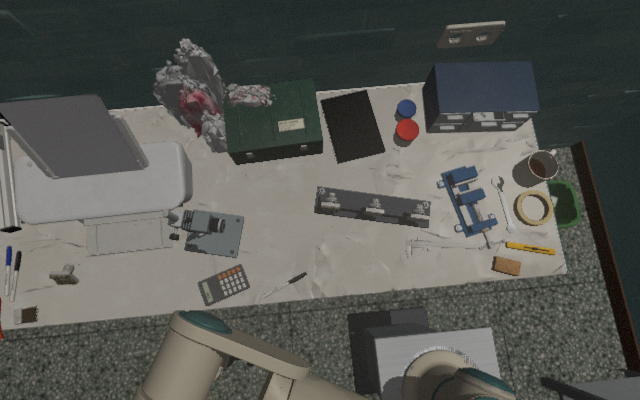

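The top view shows the rack at about (373,207), and the stand at (215,235) with its lens pointing left (+y), towards about (172,225). I'll enlarge both.

```bash
python3 - <<'E'
from h import *
a=cv2.imread("pics/scene0.png");b=cv2.imread("pics/top0.png")
r=lambda im,x,y,w,h,k:cv2.resize(im[y:y+h,x:x+w],None,fx=k,fy=k,interpolation=cv2.INTER_CUBIC)
o=np.zeros((600,800,3),np.uint8)
def put(im,x,y): o[y:y+im.shape[0],x:x+im.shape[1]]=im
put(r(a,310,205,110,150,4),0,0)       # scene rack
put(r(a,220,75,70,120,3),450,0)    # scene stand  
put(r(b,310,180,70,50,5),450,360) 
put(r(b,160,195,90,65,1),670,0)
cv2.imwrite("pics/c1.png",o)
o=np.zeros((600,800,3),np.uint8)
put(r(b,310,180,130,55,6),0,0); put(r(b,160,200,90,62,4),0,335)
w=cv2.imread("pics/wrist0.png"); put(cv2.resize(w,(400,250)),380,340)
cv2.imwrite("pics/c2.png",o)
E
```

```text
Traceback (most recent call last):
ValueError: could not broadcast input array from shape (250,350,3) into shape (240,350,3)
```

```bash
python3 - <<'E'
from h import *
a=cv2.imread("pics/scene0.png");b=cv2.imread("pics/top0.png")
r=lambda im,x,y,w,h,k:cv2.resize(im[y:y+h,x:x+w],None,fx=k,fy=k,interpolation=cv2.INTER_CUBIC)
o=np.zeros((600,800,3),np.uint8)
def put(im,x,y): o[y:y+im.shape[0],x:x+im.shape[1]]=im
put(r(a,310,205,110,150,4),0,0); put(r(a,220,75,70,120,5),450,0)
cv2.imwrite("pics/c1.png",o)
o=np.zeros((600,800,3),np.uint8)
put(r(b,310,180,130,55,6),0,0); put(r(b,160,200,90,62,4),0,335)
w=cv2.imread("pics/wrist0.png"); put(cv2.resize(w,(400,250)),380,340)
cv2.imwrite("pics/c2.png",o)
E
```

```text
(no output)
```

View pics/c1.png

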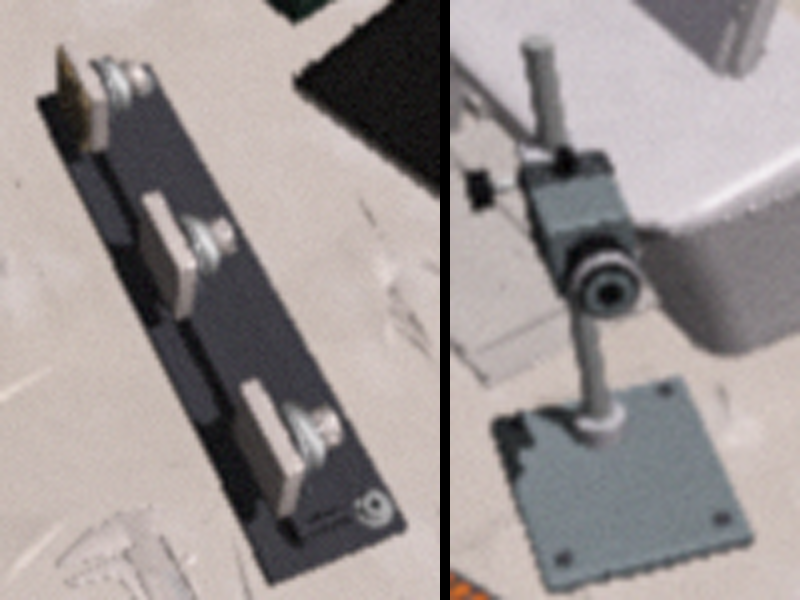

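View pics/c2.png

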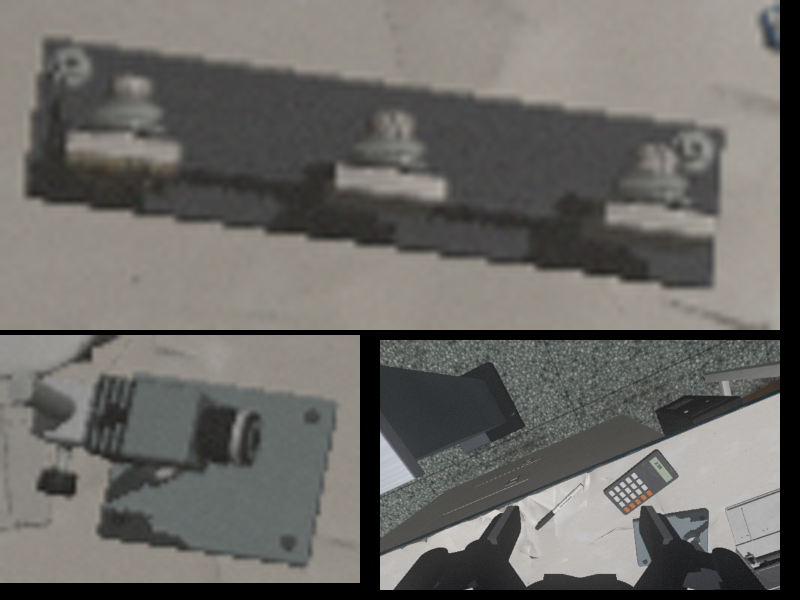

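The torn head is the left one (+y end), with its brown face towards the robot. The lens looks towards -y, roughly at the rack. Next step is measuring the base corners, plate corners and lens.

```bash
python3 - <<'E'
from h import *
S=cam("scene");Tp=cam("top")
tp=lambda x,y:(310+x/6-.4,180+y/6-.4); sc=lambda x,y:(310+x/4-.4,205+y/4-.4)
ss=lambda x,y:(220+(x-450)/5-.4,75+y/5-.4); ts=lambda x,y:(160+x/4-.4,200+(y-335)/4-.4)
for nm,c,pts in (("rack top",Tp,[tp(43,38),tp(724,130),tp(713,288),tp(27,197)]),("rack scene",S,[sc(150,65),sc(405,525),sc(272,583),sc(38,98)])):
    P=np.array([onz(c,*p,0.01) for p in pts]); print(nm,P.round(4).tolist(),"ctr",P.mean(0).round(4)); e=P[0]-P[1]; print("yaw of +y",np.degrees(np.arctan2(e[1],e[0]))-90, [np.linalg.norm(P[i]-P[(i+1)%4]).round(4) for i in range(4)])
for nm,c,pts in (("stand scene",S,[ss(548,590),ss(752,540),ss(683,375),ss(493,418)]),("stand top",Tp,[ts(308,566),ts(337,403),ts(100,535)])):
    print(nm,[onz(c,*p,0.014).round(4).tolist() for p in pts])
for nm,a,b in (("lens",sc and ss(606,290),ts(250,437)),("plate top near right",sc(92,97),tp(180,148)),("plate top left far",sc(62,50),tp(68,132)),("stud end",sc(150,78),tp(133,80))):
    P,e=tri(S,a,Tp,b); print(nm,P.round(4),e.round(4))
E
```

```text
rack top [[0.5838, 0.2712, 0.01], [0.5065, -0.0494, 0.01], [0.4312, -0.0318, 0.01], [0.5064, 0.2863, 0.01]] ctr [0.507  0.1191 0.01  ]
yaw of +y -13.559492444047464 [np.float64(0.3298), np.float64(0.0773), np.float64(0.3268), np.float64(0.0788)]
rack scene [[0.5846, 0.2673, 0.01], [0.507, -0.048, 0.01], [0.4322, -0.0322, 0.01], [0.5102, 0.2855, 0.01]] ctr [0.5085 0.1182 0.01  ]
yaw of +y -13.829201288461789 [np.float64(0.3247), np.float64(0.0765), np.float64(0.3271), np.float64(0.0766)]
stand scene [[0.4014, 0.509, 0.014], [0.5122, 0.4805, 0.014], [0.5505, 0.6273, 0.014], [0.4384, 0.6551, 0.014]]
stand top [[0.4001, 0.5119, 0.014], [0.513, 0.4858, 0.014], [0.4357, 0.6548, 0.014]]
lens [0.4594 0.5038 0.193 ] 0.001
plate top near right [0.5036 0.2179 0.0863] 0.0056
plate top left far [0.5184 0.2665 0.0709] 0.0074
stud end [0.5502 0.2314 0.0549] 0.0062
```

Request:
play_rows(increments=[[1,[145,-120,0],[0,0,0.08]],[1,[290,-240,10],[0,0,0.175]],[1,[290,-240,10],[0,0,0.175]],[1,[290,-240,10],[0,0,0.175]],[1,[290,-240,10],[0,0,0.175]],[1,[290,-240,10],[0,0,0.175]],[1,[290,-240,10],[0,0,0.175]],[1,[290,-240,10],[0,0,0.175]],[1,[290,-240,10],[0,0,0.175]],[1,[290,-240,10],[0,0,0.175]],[1,[290,-240,10],[0,0,0.175]],[1,[290,-240,10],[0,0,0.175]]])

```text
time_s: 1.35
position: [0.4998, 0.2419, 0.2346]
tcp_rot: [3.141, 0.0, 2.906]
contact_force: [0.5, 1.2, 0.2]
opening: 1.003
grasp_force: 0.0
```

```bash
python3 - <<'E'
from h import *
import pickle
s=manip.read_state(); print(s["time_s"],s["position"],s["tcp_rot"])
c=cam("wrist"); im=manip.read_camera("wrist"); cv2.imwrite("pics/w1.png",im); pickle.dump(c,open("w1.pkl","wb"))
print(c[3].round(3).tolist(), proj(c,[.511,.242,.083]))
E
```

```text
1.35 [0.49983467 0.24185405 0.23460706] [3.14136151e+00 1.88226115e-06 2.90551631e+00]
[[0.234, 0.919, 0.317, 0.42], [0.972, -0.221, -0.076, 0.262], [0.001, 0.326, -0.945, 0.384], [0.0, 0.0, 0.0, 1.0]] [321.55102066 188.95143781]
```

View pics/w1.png

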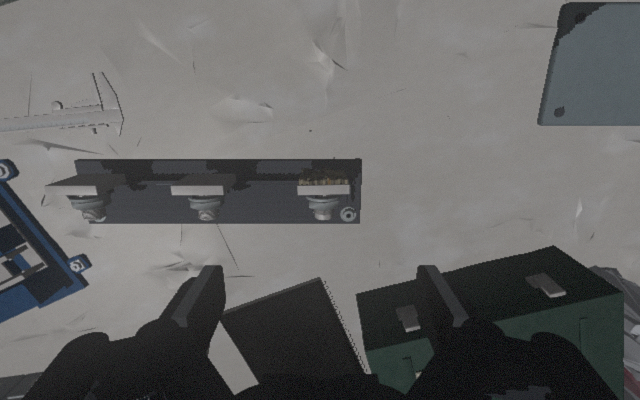

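Wrist view: the torn head's plate top is at u 298–349, v 184–195, with the brown concrete just above it, and it is the rightmost head (+y). I'll take two closer views.

Request:
play_rows(increments=[[1,[10,-60,-35],[0,0,0]],[1,[10,-70,-70],[0,0,0]],[1,[10,-70,-70],[0,0,0]],[1,[10,-70,-70],[0,0,0]],[1,[10,-70,-70],[0,0,0]],[1,[10,-70,-70],[0,0,0]]])

```text
time_s: 2.0
position: [0.5113, 0.1723, 0.1668]
tcp_rot: [3.14, 0.003, 2.905]
contact_force: [0.1, -0.3, -0.5]
opening: 1.003
grasp_force: 0.0
```

```bash
python3 - <<'E'
from h import *
import pickle
c=cam("wrist"); im=manip.read_camera("wrist"); cv2.imwrite("pics/w2.png",im); pickle.dump(c,open("w2.pkl","wb")); print(c[3][:3,3])
E
```

```text
[0.43073089 0.19215446 0.31612491]
```

Request:
play_rows(increments=[[1,[0,50,-10],[0,0,0]],[1,[0,70,-20],[0,0,0]],[1,[0,70,-20],[0,0,0]],[1,[0,70,-20],[0,0,0]],[1,[0,70,-20],[0,0,0]]])

```text
time_s: 2.55
position: [0.5111, 0.2405, 0.1455]
tcp_rot: [3.141, 0.001, 2.903]
contact_force: [-0.2, -0.5, 0.8]
opening: 1.002
grasp_force: 0.0
```

```bash
cat > m.py <<'E'
from h import *
import pickle
r=lambda im,x,y,w,h,k:cv2.resize(im[y:y+h,x:x+w],None,fx=k,fy=k,interpolation=cv2.INTER_CUBIC)
E
python3 - <<'E'
from m import *
c=cam("wrist"); im=manip.read_camera("wrist"); cv2.imwrite("pics/w3.png",im); pickle.dump(c,open("w3.pkl","wb")); print(c[3][:3,3])
o=np.zeros((600,800,3),np.uint8)
for i,n in enumerate(("w1","w2","w3")):
    cc=pickle.load(open(n+".pkl","rb")); u,v=proj(cc,[.511,.242,.083]).astype(int); I=cv2.imread(f"pics/{n}.png")
    print(n,u,v)
    x=(0,0,400)[i];y=(0,300,0)[i]; x0,y0=u-50,v-37
    p=r(I,x0,y0,100,75,4); o[y:y+300,x:x+400]=p; print("origin",x0,y0)
p=r(im,0,0,640,400,.6);o[300:540,400:784]=p
cv2.imwrite("pics/c3.png",o)
E
```

```text
[0.43080149 0.2606901  0.2950609 ]
w1 321 188
origin 271 151
w2 411 180
origin 361 143
w3 320 211
origin 270 174
```

View pics/c3.png

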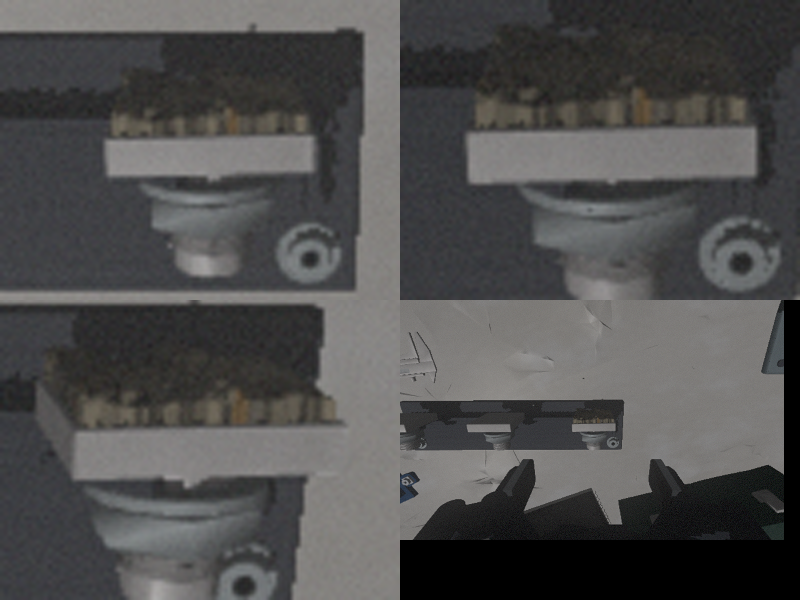

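The crops show the plate's top face clearly in all three views, so I'll triangulate its four corners.

```bash
python3 - <<'E'
from m import *
C={n:pickle.load(open(n+".pkl","rb")) for n in("w1","w2","w3")}
O={"w1":(271,151,0,0),"w2":(361,143,0,300),"w3":(270,174,400,0)}
px={"w1":[(105,138),(314,135),(315,174),(107,177)],"w3":[(466,131),(756,126),(757,177),(469,184)],"w2":[(73,432),(345,422),(345,468),(76,479)]}
q={n:[((x-O[n][2])/4+O[n][0]-.375,(y-O[n][3])/4+O[n][1]-.375) for x,y in px[n]] for n in px}
A=[]
for i in range(4):
    M=np.zeros((3,3));b=np.zeros(3)
    for n in C:
        o,d=ray(C[n],*q[n][i]);P=np.eye(3)-np.outer(d,d);M+=P;b+=P@o
    A.append(np.linalg.solve(M,b))
A=np.array(A);print(A.round(4),"mean",A.mean(0).round(4))
for n in C:
    P=np.array([onz(C[n],*p,.083) for p in q[n]]); e=P[1]+P[2]-P[0]-P[3]
    print(n,P.mean(0).round(4),"yaw",np.degrees(np.arctan2(-e[0],e[1])).round(2),"w",np.linalg.norm(e)/2)
s=manip.read_state();print(s["position"],s["tcp_rot"],s["joint_positions"])
E
```

```text
[[0.5028 0.2199 0.08  ]
 [0.5132 0.2683 0.0805]
 [0.5215 0.2666 0.0828]
 [0.511  0.2184 0.0834]] mean [0.5121 0.2433 0.0817]
w1 [0.512  0.2433 0.083 ] yaw -12.68 w 0.04923447304550761
w2 [0.5114 0.243  0.083 ] yaw -11.26 w 0.04892701418612168
w3 [0.5117 0.2434 0.083 ] yaw -12.4 w 0.04920971713726545
[0.51108181 0.2403076  0.1455247 ] [3.14087749e+00 1.33149402e-03 2.90297823e+00] [ 3.74227688e-01  1.99631428e-01  1.39818515e+00 -1.80924010e-04
  1.54227553e+00 -9.57949665e-01]
```

```bash
python3 - <<'E'
from m import *
c=pickle.load(open("w3.pkl","rb"))
m=manip.camera_model("wrist");c=(*c[:3],np.array(m["mount"]))
for z in (.006,.019):
    for x in(.011,-.011):
        print(z,x,[proj(c,[x,y,z]).round(1).tolist() for y in(-.057,-.0425,.0425,.057)])
im=cv2.imread("pics/w3.png")[240:400,150:490]
im=cv2.convertScaleAbs(im,alpha=2.0,beta=20)
cv2.imwrite("pics/c4.png",cv2.resize(im,None,fx=2.3,fy=2.3,interpolation=cv2.INTER_CUBIC))
E
```

```text
0.006 0.011 [[206.3, 232.6], [234.7, 232.6], [401.2, 232.6], [429.6, 232.6]]
0.006 -0.011 [[210.8, 270.4], [238.1, 270.4], [398.0, 270.4], [425.2, 270.3]]
0.019 0.011 [[213.9, 222.6], [240.4, 222.6], [395.7, 222.6], [422.2, 222.6]]
0.019 -0.011 [[217.9, 258.4], [243.4, 258.3], [392.9, 258.3], [418.4, 258.3]]
```

View pics/c4.png

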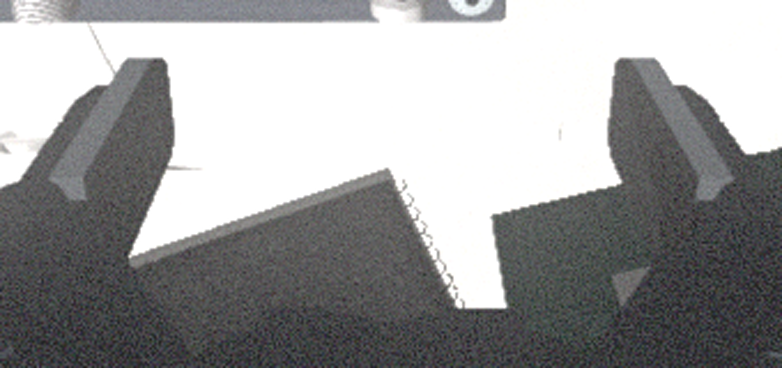

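The fingertips show at rows 265–297, u≈222 and 418. Intersecting those rays with the known half-opening will locate the real tips.

```bash
python3 - <<'E'
from m import *
m=manip.camera_model("wrist"); c=cam("wrist");c=(*c[:3],np.array(m["mount"]));print(c[3].round(4))
for u,v,y in((221.7,265.2,-.0425),(225.2,296.5,-.0425),(418.3,265.2,.0425),(415,296.5,.0425),(205.2,265.2,-.0425),(433.5,265.2,.0425)):
    o,d=ray(c,u,v); print((o+d*(y-o[1])/d[1]).round(4))
S=cam("top"); im=manip.read_camera("top"); s=manip.read_state(); p=proj(S,s["position"]);print(p)
sc=cam("scene");i2=manip.read_camera("scene");p2=proj(sc,s["position"]);print(p2)
r=lambda im,x,y,w,h,k:cv2.resize(im[y:y+h,x:x+w],None,fx=k,fy=k,interpolation=cv2.INTER_CUBIC)
a=r(im,int(p[0])-50,int(p[1])-50,100,100,4);b=r(i2,int(p2[0])-50,int(p2[1])-50,100,100,4)
cv2.imwrite("pics/c5.png",np.hstack([a,b]))
E
```

```text
[[-0.000e+00 -9.455e-01 -3.257e-01  8.250e-02]
 [ 1.000e+00 -2.000e-04  3.000e-04  8.000e-04]
 [-4.000e-04 -3.257e-01  9.455e-01 -1.496e-01]
 [ 0.000e+00  0.000e+00  0.000e+00  1.000e+00]]
[ 0.0069 -0.0425 -0.0194]
[-0.0095 -0.0425 -0.0192]
[ 0.0103  0.0425 -0.0254]
[-0.0051  0.0425 -0.0255]
[ 0.0178 -0.0425 -0.0382]
[ 0.02    0.0425 -0.0419]
[331.31690123 198.09206305]
[331.39691883 203.34946363]
```

View pics/c5.png

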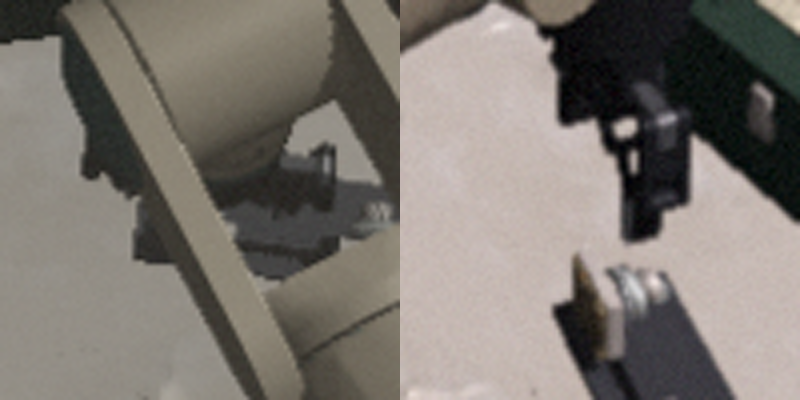

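```bash
python3 - <<'E'
from m import *
s=manip.read_state();c=cam("scene");R0=R.from_euler('xyz',s["tcp_rot"]).as_matrix()
for y in(-.05,.05):
  for z in (-.022,.006,.019): print(y,z,proj(c,s["position"]+R0@[0,y,z]).round(1))
print("seen 341.4 213.4; plate top corner", proj(c,[.511,.2184,.083]))
E
```

```text
-0.05 -0.022 [340.7 212.9]
-0.05 0.006 [340.1 221.6]
-0.05 0.019 [339.9 225.5]
0.05 -0.022 [323.2 181.2]
0.05 0.006 [323.1 190.1]
0.05 0.019 [323. 194.]
seen 341.4 213.4; plate top corner [336.22596022 227.80211621]
```

Two cameras agree that the open fingertips sit about 22 mm behind the reported TCP, not ahead of it. I'll half-close the gripper up here and re-measure the tips before descending.

Request:
play_rows(increments=[[0.7,[0.5,2,0],[0,0,0.01]],[0.7,[0.5,2,0],[0,0,0.01]],[0.7,[0.5,2,0],[0,0,0.01]],[0.7,[0.5,2,0],[0,0,0.01]],[0.7,[0.5,2,0],[0,0,0.01]],[0.7,[0.5,2,0],[0,0,0.01]]])

```text
time_s: 3.3
position: [0.5111, 0.2429, 0.1445]
tcp_rot: [3.142, -0.0, 2.914]
contact_force: [-0.1, -0.6, 0.7]
opening: 0.7
grasp_force: 0.0
```

```bash
python3 - <<'E'
from m import *
s=manip.read_state();print(s["time_s"],s["position"],s["tcp_rot"],s["opening"])
c=cam("wrist");w=manip.read_camera("wrist");pickle.dump(c,open("w4.pkl","wb"));cv2.imwrite("pics/w4.png",w)
sc=cam("scene");i2=manip.read_camera("scene");p2=proj(sc,s["position"]).astype(int);print(p2)
R0=R.from_euler('xyz',s["tcp_rot"]).as_matrix()
for z in(-.022,-.015,-.01,.006,.019):print(z,proj(sc,s["position"]+R0@[0,-.036,z]).round(1))
a=cv2.convertScaleAbs(r(w,195,180,250,150,3.2),alpha=1.6,beta=15)
b=cv2.convertScaleAbs(r(i2,p2[0]-50,p2[1]-30,100,30,4),alpha=1.3)
o=np.zeros((600,800,3),np.uint8);o[:480]=a;o[480:600,:400]=b
cv2.imwrite("pics/c6.png",o)
E
```

```text
3.3 [0.51108454 0.24293282 0.1444928 ] [ 3.14154755e+00 -3.48166854e-05  2.91381262e+00] 0.7000778102626412
[330 202]
-0.022 [337.6 207.6]
-0.015 [337.4 209.8]
-0.01 [337.3 211.4]
0.006 [337.1 216.3]
0.019 [336.8 220.2]
```

View pics/c6.png

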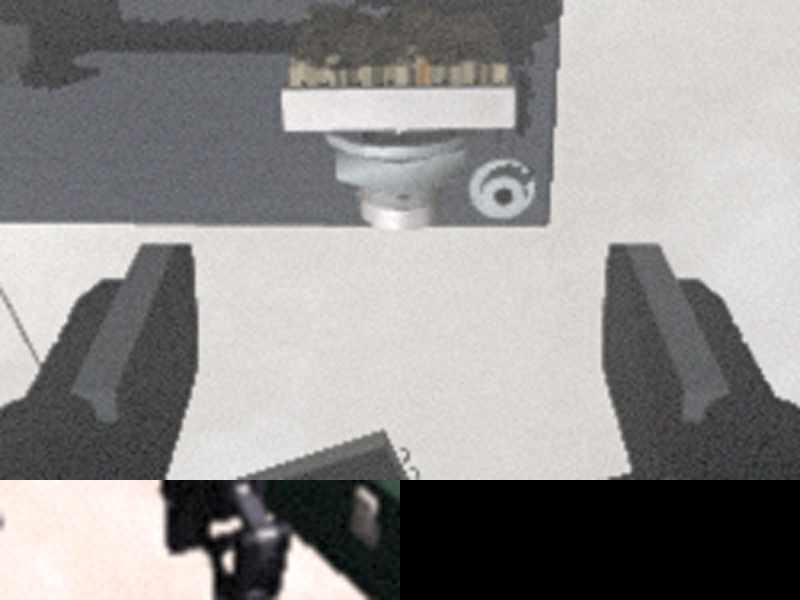

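At 0.7 opening the fingertips are at about z = -12 mm in the TCP frame. They are laterally centred on the plate: finger midpoint u ≈ 319.9, plate 319.7. Descending.

Request:
play_rows(increments=[[0.7,[0.5,0,-30],[0,0,0.012]],[0.7,[0.5,0,-50],[0,0,0.012]],[0.7,[0.5,0,-60],[0,0,0.012]],[0.7,[0.5,0,-65.5],[0,0,0.012]],[0.7,[0.5,0,-65.5],[0,0,0.012]],[0.7,[0.5,0,-65.5],[0,0,0.012]]])

```text
time_s: 4.0
position: [0.5122, 0.2432, 0.0802]
tcp_rot: [3.141, 0.001, 2.926]
contact_force: [-0.9, 0.6, -0.4]
opening: 0.697
grasp_force: 0.0
```

```bash
python3 - <<'E'
from m import *
s=manip.read_state();print(s["time_s"],s["position"],s["tcp_rot"],s["contact_force"])
c=cam("wrist");w=manip.read_camera("wrist");pickle.dump(c,open("w5.pkl","wb"));cv2.imwrite("pics/w5.png",w)
sc=cam("scene");i2=manip.read_camera("scene");cv2.imwrite("pics/s5.png",i2)
p=proj(sc,[.512,.2433,.083]).astype(int);q=proj(c,[.512,.2433,.083]).astype(int);print(p,q)
a=cv2.convertScaleAbs(r(w,q[0]-100,q[1]-60,200,110,4),alpha=1.6,beta=15)[:440,:800]
b=r(i2,p[0]-40,p[1]-25,160//2,20*2,4)
o=np.zeros((600,800,3),np.uint8);o[:440]=a;o[440:600,:320]=b
cv2.imwrite("pics/c7.png",o)
E
```

```text
4.0 [0.51218018 0.24316164 0.08015807] [3.14052305e+00 1.47137359e-03 2.92578032e+00] [-0.93299053  0.56673285 -0.39398305]
[330 220] [318 259]
```

View pics/c7.png

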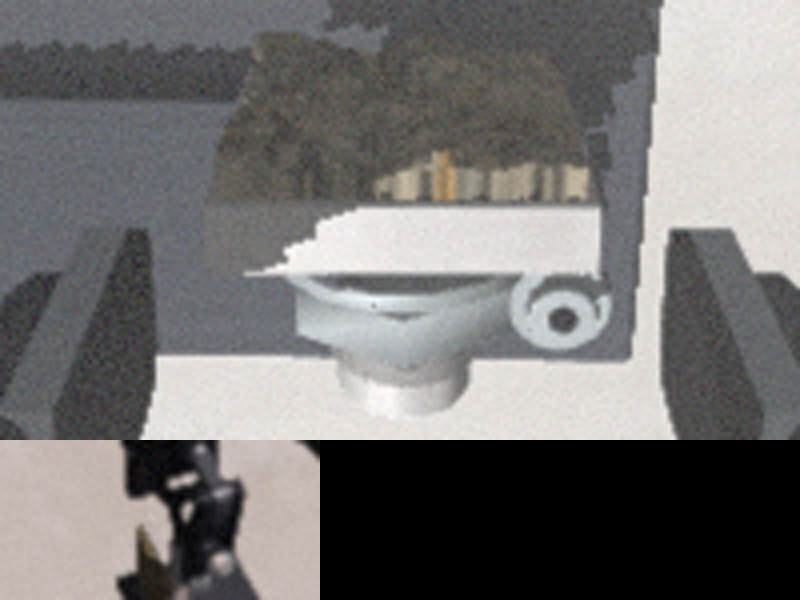

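This closer view shows the plate top at crop rows 203–273 and the fingertips still about 14 mm above it. The plate is centred to within 0.5 mm. That was the tenth picture, so from here I work numerically. Lowering 27 mm.

Request:
play_rows(increments=[[0.7,[0,-0.5,-8],[0,0,0]],[0.7,[0,-0.5,-14],[0,0,0]],[0.7,[0,-0.5,-20],[0,0,0]],[0.7,[0,-0.5,-25],[0,0,0]],[0.7,[0,-0.5,-27],[0,0,0]],[0.7,[0,-0.5,-27],[0,0,0]],[0.7,[0,-0.5,-27],[0,0,0]]])

```text
time_s: 4.8
position: [0.5117, 0.2425, 0.0522]
tcp_rot: [3.141, 0.0, 2.926]
contact_force: [-0.2, -1.1, -0.6]
opening: 0.702
grasp_force: 0.0
```

```bash
python3 - <<'E'
from m import *
s=manip.read_state();print(s["time_s"],s["position"],s["tcp_rot"],s["contact_force"])
c=cam("wrist");w=manip.read_camera("wrist");cv2.imwrite("pics/w6.png",w)
g=cv2.cvtColor(w,cv2.COLOR_BGR2GRAY)
print("plate ctr pred",proj(c,[.512,.2433,.083]), [proj(c,np.array([.512,.2433,.083])+k*.025*np.array([.22,.975,0])).round(1).tolist() for k in(-1,1)])
R0=R.from_euler('xyz',s["tcp_rot"]).as_matrix()
for v in range(240,330,8): print(v," ".join(f"{x:3d}" for x in g[v,180:460:5]))
E
```

```text
4.8 [0.51172555 0.24248695 0.05219381] [3.14134409e+00 2.73492902e-04 2.92581510e+00] [-0.17088574 -1.11951179 -0.64211984]
plate ctr pred [319.76935879 293.92142667] [[259.8, 293.6], [379.7, 294.2]]
240  34  31  32  34  38  26  32  30  32  39  39  38  37  32  30  30  34  33  39  48  36  40  37  45  47  49  39  41  34  46  54  46  47  46  52  53  44  52  42  44  70  62  80 137 134 137 133 134 137 136 135 134 137 136 137 137
248  54  52  58  55  55  56  60  56  55  57  55  58  58  58  56  56  59  58  53  34  44  47  39  37  47  44  38  41  42  42  46  44  42  47  50  48  49  47  38  38  62  58 128 132 136 134 137 138 135 138 134 138 136 138 140 136
256  60  57  61  56  60  56  55  57  56  60  55  59  48  54  33  57  57  60  39  44  41  35  48  49  51  39  47  47  43  41  43  46  48  43  34  42  46  38  55  38  61  51  64  83  86 134 134 134 135 135 137 136 134 136 136 136
264  59  53  62  59  60  56  57  58  59  56  56  53  52  53  20  27  58  44  41  46  37  46  59  39  43  46  43  42  41  52  46  35  54  43  27  41  41  43  49  37  59  35  43  56  59 124 134 132 137 135 135 138 134 
[... 1135 characters left out ...]
 125 137 137 138
312 145 141  38  39  28  31  27  24  28  26  33  35  38  34  33 134 135 135 134 135 136 131 115 116 120 121 118 109  72 119 109 103  89  73  64  80  73  72  69  67  67 134  36  41  39  38  36  37  31  39  34  34  31  36  69 138
320  53  22  29  23  27  27  31  23  29  28  29  27  36  31 130 137 136 136 137 133 133 138 135 136 104 111 111 109 108 100  94  75  73 137 136 136 134 136 134 134 133 131 107  45  40  32  35  34  35  32  34  41  25  39  35  28
328  30  37  34  32  33  19  31  30  28  27  24  34  35  29 135 140 138 135 137 133 135 133 136 134 138 129 124 104 106  96  88  73 137 137 138 135 136 135 136 137 136 138 135  39  42  43  29  31  28  33  34  30  30  37  38  34
```

```bash
python3 - <<'E'
from m import *
g=cv2.cvtColor(cv2.imread("pics/w6.png"),cv2.COLOR_BGR2GRAY).astype(float)
for a,b in((262,270),(272,280),(289,297)):
    print(a,"L",g[a:b,246:266].mean(0).round().astype(int).tolist(),"R",g[a:b,372:394].mean(0).round().astype(int).tolist())
print(g[250:306:1,316:324].mean(1).round().astype(int).tolist())
E
```

```text
262 L [36, 27, 28, 27, 24, 28, 25, 28, 26, 28, 54, 58, 57, 60, 58, 59, 58, 60, 56, 48] R [46, 47, 46, 42, 55, 61, 62, 60, 62, 61, 63, 59, 42, 36, 33, 39, 39, 37, 39, 38, 37, 43]
272 L [28, 27, 26, 25, 25, 29, 27, 26, 26, 28, 36, 56, 59, 58, 59, 57, 56, 57, 53, 51] R [66, 62, 63, 58, 58, 60, 60, 62, 61, 63, 61, 46, 40, 37, 36, 37, 42, 38, 40, 40, 38, 39]
289 L [26, 28, 29, 29, 25, 30, 30, 30, 27, 27, 34, 54, 59, 60, 59, 62, 63, 63, 65, 65] R [132, 133, 134, 134, 135, 136, 120, 76, 61, 64, 59, 45, 38, 37, 37, 39, 40, 38, 38, 38, 38, 42]
[49, 49, 48, 45, 47, 44, 42, 41, 41, 40, 42, 39, 45, 46, 43, 46, 46, 43, 44, 43, 43, 47, 47, 48, 48, 47, 48, 49, 49, 51, 53, 56, 57, 62, 63, 64, 62, 64, 65, 64, 64, 63, 64, 70, 82, 86, 93, 118, 139, 138, 140, 133, 76, 53, 53, 60]
```

Request:
play_rows(increments=[[0.62,[-0.1,-0.3,0],[0,0,0]],[0.62,[-0.1,-0.3,0],[0,0,0]],[0.55,[-0.1,-0.3,0],[0,0,0]],[0.5,[-0.1,-0.3,0],[0,0,0]],[0.5,[-0.1,-0.3,0],[0,0,0]],[0.5,[-0.1,-0.3,0],[0,0,0]]], grip_force=25)

```text
time_s: 5.45
position: [0.5117, 0.2424, 0.0524]
tcp_rot: [3.141, 0.001, 2.926]
contact_force: [-0.3, 0.7, 2.9]
opening: 0.576
grasp_force: 26.5
```

Request:
play_rows(increments=[[0.4,[0,0,0],[0,0,0]],[0.4,[0,0,0],[0,0,0]],[0.4,[0.5,2,2],[0,0,0]],[0.4,[1,4,4],[0,0,0]],[0.4,[1,4,4],[0,0,0]]], grip_force=60)

```text
time_s: 5.95
position: [0.5123, 0.246, 0.0554]
tcp_rot: [-3.141, -0.001, 2.926]
contact_force: [1.8, -0.9, -2.9]
opening: 0.57
grasp_force: 62.3
```

Request:
play_rows(increments=[[0.4,[0.7,3,3],[0,0,0]],[0.4,[1.5,6,6],[0,0,0]],[0.4,[2.2,9,9],[0,0,0]],[0.4,[2.9,12,12],[0,0,0]],[0.4,[2.9,12,12],[0,0,0]]])

```text
time_s: 6.45
position: [0.5157, 0.2589, 0.0688]
tcp_rot: [3.141, 0.001, 2.926]
contact_force: [0.1, -0.3, -3.0]
opening: 0.572
grasp_force: 62.6
```

Request:
play_rows(increments=[[0.4,[1.4,6,6],[0,0,0]],[0.4,[2.8,12,12],[0,0,0]],[0.4,[4.2,18,18],[0,0,0]],[0.4,[5.6,24,24],[0,0,0]],[0.4,[5.6,24,60],[0,0,0]],[0.4,[5.6,24,100],[0,0,0]],[0.4,[5.6,24,110],[0,0,0]],[0.4,[5.6,24,110],[0,0,0]],[0.4,[5.6,24,110],[0,0,0]]])

```text
time_s: 7.35
position: [0.5204, 0.282, 0.1761]
tcp_rot: [-3.14, -0.002, 2.926]
contact_force: [0.4, 0.9, -3.1]
opening: 0.559
grasp_force: 63.2
```

```bash
python3 - <<'E'
from m import *
s=manip.read_state();print(s["position"],s["contact_force"],s["joint_positions"].round(3))
w=manip.read_camera("wrist");cv2.imwrite("pics/w7.png",w);c=cam("wrist")
# lens refinement: where are scene/top candidates
S=cam("scene");T=cam("top")
i2=manip.read_camera("scene");t=manip.read_camera("top");cv2.imwrite("pics/s7.png",i2);cv2.imwrite("pics/t7.png",t)
g=cv2.cvtColor(i2,cv2.COLOR_BGR2GRAY);g0=cv2.cvtColor(t,cv2.COLOR_BGR2GRAY)
print("scene");[print(v," ".join(f"{x:3d}" for x in g[v,236:266])) for v in range(118,146)]
print("top");[print(v," ".join(f"{x:3d}" for x in g0[v,205:236])) for v in range(212,240)]
E
```

```text
[0.52041332 0.28196423 0.17613005] [ 0.35246034  0.8794545  -3.11273429] [ 0.434  0.261  1.265  0.     1.618 -0.921]
scene
118 179 180 181 177 175 173 174 175 175 173 175 175 176 172 175 174 171 167 169 165 162 162 165 157 160 157 160 160 155 157
119 180 177 179 174 177 176 176 173 175 173 171 171 174 170 170 165 166 165 161 164 160 158 159 157 156 158 158 158 158 155
120 180 178 179 176 174 175 169 171 173 172 173 169 172 167 169 168 165 164 160 157 157 155 161 161 156 152 159 155 156 157
121 176 174 177 173 170 173 173 174 172 171 171 174 169 167 167 166 164 161 163 158 158 159 157 156 159 160 158 155 158 159
122 172 174 175 176 173 170 172 172 168 169 166 168 166 167 171 165 165 158 158 156 156 155 160 155 154 156 151 159 150 152
123 174 174 173 172 173 169 169 172 167 172 168 163 162 164 162 164 164 160 159 156 155 157 156 157 155 154 154 157 153 155
124 176 173 171 167 172 168 170 168 170 166 169 166 163 161 161 158 158 158 155 156 154 158 157 153 153 155 154 154 155 150
125 173 172 171 172 170 167 167 169 165 164 163 164 160 162 160 159 158 155 155 152 156 154 152 155 152 156 1
[... 5382 characters left out ...]
 103 104 103 104 106 105 106 104 106 103  81  75  63  52  56
235  99 104 105  99 101  99 105 106 102 105 102 108 106 104 106 105 104 103 103 105 102 106 105 102 102  81  62  57  60  56  60
236 106 105 108 106 107 107 108 103 106 104 105 105 101 106 100 103 104 105 101 101 106 107 103 103 102  68  58  56  58  58  60
237 107 105 107 103 103 107 105 104 106 106 106 105 105 104 104 108 104 106 105 101 103 104 106 102  82  60  55  57  60  57  57
238 106 106 106 108 106 104 107 104 104 107 104 103 105 107 104 107 105 105 107 106 103 104  80  73  64  55  54  57  57  58  59
239 105 105 105 105 105 106 105 103 104 106 106 101 104 106 106 108 106 107 104 103  83  73  65  61  59  59  58  55  56  59  59
```

Head is out cleanly (3 N load, no side force). I'll rise to get a closer wrist view of the lens and stand before carrying it over.

Request:
play_rows(increments=[[0.4,[0,0,45],[0,0,0]],[0.4,[0,0,90],[0,0,0]],[0.4,[0,0,135],[0,0,0]],[0.4,[0,0,160],[0,0,0]],[0.4,[0,0,170],[0,0,0]],[0.4,[0,0,170],[0,0,0]],[0.4,[0,0,170],[0,0,0]],[0.4,[0,0,170],[0,0,0]]])

```text
time_s: 8.3
position: [0.5207, 0.282, 0.3452]
tcp_rot: [-3.139, -0.004, 2.926]
contact_force: [-0.4, -0.4, -3.1]
opening: 0.567
grasp_force: 63.8
```

```bash
cat > st.py <<'E'
from m import *
def mask(im):  # blue-grey stand paint
    b,g,r_=[x.astype(int) for x in cv2.split(cv2.GaussianBlur(im,(3,3),0))]
    return (((b-r_)>14)&(g-r_>6)&(b>55)).astype(np.uint8)*255
def comp(im,p):
    n,l,s,c=cv2.connectedComponentsWithStats(mask(im)); 
    return [(i,s[i].tolist()) for i in range(1,n) if s[i][4]>60 and np.hypot(*(c[i]-p))<150]
E
python3 - <<'E'
from st import *
c=cam("wrist");w=manip.read_camera("wrist");pickle.dump(c,open("w8.pkl","wb"));cv2.imwrite("pics/w8.png",w)
print(c[3][:3,3]); L=np.array([.4585,.501,.193]); B=np.array([.475,.569,.014])
for n,cc in(("w8",c),("scene0",cam("scene")),("top0",cam("top"))):
    im=cv2.imread(f"pics/{n}.png"); print(n,proj(cc,L),proj(cc,B),comp(im,proj(cc,B)))
    p=proj(cc,B).astype(int); print(im[p[1],p[0]])
E
```

```text
[0.44090295 0.30067905 0.49510661]
w8 [560.71329776  52.96343438] [521.71781725  66.61849937] []
[110 106  97]
scene0 [251.19017899 133.28009232] [253.02209865 169.84615905] []
[130 126 118]
top0 [223.26680095 225.5790179 ] [214.98308642 232.65685368] [(7, [191, 318, 33, 13, 192])]
[81 81 78]
```

```bash
sed -i 's/(b-r_)>14)&(g-r_>6)&(b>55)/(b-r_)>5)\&(g-r_>2)\&(b>45)/' st.py; python3 - <<'E'
from st import *
for n,cc in(("w8",pickle.load(open("w8.pkl","rb"))),("scene0",cam("scene")),("top0",cam("top")),("w1",pickle.load(open("w1.pkl","rb")))):
    im=cv2.imread(f"pics/{n}.png"); B=proj(cc,[.475,.569,.014]); M=cv2.morphologyEx(mask(im),cv2.MORPH_OPEN,np.ones((3,3)))
    k,l,s,ce=cv2.connectedComponentsWithStats(M)
    for i in range(1,k):
        if s[i][4]>250 and np.hypot(*(ce[i]-B))<160:
            cnt=max(cv2.findContours((l==i).astype(np.uint8),0,1)[0],key=len); h=cv2.convexHull(cnt)
            print(n,s[i].tolist(),cv2.approxPolyDP(h,3,True)[:,0].tolist())
im=cv2.cvtColor(cv2.imread("pics/w8.png"),cv2.COLOR_BGR2GRAY)
for v in range(36,84,2): print(v," ".join(f"{x:3d}" for x in im[v,536:586:2]))
E
```

```text
w8 [462, 25, 178, 90, 8726] [[639, 32], [639, 83], [566, 114], [462, 110], [470, 57], [547, 25]]
scene0 [228, 6, 20, 21, 279] [[231, 6], [247, 11], [244, 26], [229, 16]]
scene0 [233, 152, 46, 40, 1225] [[266, 152], [278, 182], [240, 191], [233, 173], [235, 158]]
top0 [181, 312, 50, 22, 570] [[181, 312], [214, 316], [230, 332], [197, 325]]
w1 [540, 3, 100, 123, 10022] [[639, 3], [639, 125], [541, 124], [548, 71], [559, 39], [603, 4]]
36  70 105 103 106 106 103 104 101 102 102 106 100 107  68  35  35  33  32  30  30  24  42  53  65  64
38 103 105 101 103 106 103 105 102 106 108 104 106 103  36  34  45  40  29  29  37  26  33  47  61  66
40 103 106 104 105 108 108 106 104 107 104 107 101  39  55  71  75  74  61  31  27  36  29  35  54  69
42 103 105 104 105 104 105 107 105 107 106 105  39  55  69  73  73  73  70  53  24  30  29  28  55  66
44 104 105 102 102 104 102 105 106 105 106  75  60  75  72  74  70  75  74  79  27  26  28  27  52  64
46 104 106 104 104 103 101 105 105 106  96  44  74  73  42  34  32  73  74  80  37  30  30  26  53  67
48 105 100 107 104 106 103 107 103 106  54  6
[... 1108 characters left out ...]
97  95 120 142  64  28  43  59  50  33  26  36  30  34  54  62  57  56  28  32  28
72 104 102 103  98  98 103 126 147 142  58  26  23  30  23  27  23  41  51  59  54  54  33  32  33  27
74 102  98  99  98  99 100 109 148 143 141  89  57  38  36  39  49  53  66  56  46  25  33  32  38  35
76 108 105 102 105  98 101 101 130 145 142 145 142  84  83  75  82  98 102  52  45  37  37  33  36  39
78 101 105 104 107 101  96  93  98 129 142 143 142 145 122 106 102 103 101 104 105  73  63  66  67  61
80 108 101 104 102 103 101  97  95  92  94  91  96 103  97 103 101 104 104 104 103  63  63  59  60  66
82 103 104 102 102 103 103 101  99 102 102 102 103 103 101 104 102 103  99 102  98  73  65  67  70  65
```

```bash
python3 - <<'E'
from st import *
W=pickle.load(open("w8.pkl","rb"));S=cam("scene");T=cam("top");w1=pickle.load(open("w1.pkl","rb"))
pts=[(561.5,40),(571,40),(557.5,42),(572.3,42),(556,44),(573,44),(554,48),(573.3,48),(553,52),(573,52),(552,56),(572,56),(551.5,60),(570.5,60),(551.5,64),(568,64),(552.5,68),(564,68),(556,70),(561,70)]
e=cv2.fitEllipse(np.array(pts,np.float32));print(e)
cw=e[0]
for n,c,p in(("scene",S,(250.8,132.6)),("top",T,(221.5,225.4))): 
    P,er=tri(W,cw,c,p);print(n,P.round(4),er.round(4))
P,er=tri(S,(250.8,132.6),T,(221.5,225.4));print(P,er)
for q in([.4007,.5105,.014],[.5126,.4832,.014],[.5505,.6273,.014],[.4371,.655,.014]):print(q,proj(W,q).round(1),proj(w1,q).round(1))
print("w8 corners",onz(W,462,110.5,.014),onz(W,566,114.5,.014),"w1",onz(w1,540.5,125,.014),onz(w1,639,126,.014))
im=cv2.cvtColor(cv2.imread("pics/scene0.png"),cv2.COLOR_BGR2GRAY)
for v in range(120,143): print(v," ".join(f"{x:3d}" for x in im[v,238:264]))
w=cv2.imread("pics/w8.png")
g=cv2.cvtColor(w,cv2.COLOR_BGR2GRAY)
for v in range(20,124,4): print(v," ".join(f"{x:3d}" for x in g[v,440:584:4]))
E
```

```text
((562.2763671875, 54.020591735839844), (19.664247512817383, 34.67163848876953), 20.5489559173584)
scene [0.4591 0.5024 0.1936] 0.0014
top [0.4603 0.5065 0.1868] 0.0006
[0.45956393 0.505381   0.19183159] 2.4900408745722987e-05
[0.4007, 0.5105, 0.014] [473.8  16.3] [563.   1.]
[0.5126, 0.4832, 0.014] [459.5 109.2] [537.5 121.8]
[0.5505, 0.6273, 0.014] [565.6 113.7] [673.6 124.7]
[0.4371, 0.655, 0.014] [589.3  20.2] [715.3   2.9]
w8 corners [0.51515066 0.48643405 0.014     ] [0.55169537 0.6279006  0.014     ] w1 [0.51683006 0.48625414 0.014     ] [0.54307279 0.5907118  0.014     ]
120  61 107 129 135 135 132 127 109  99  98  96  83  74  67  77  75  81  88  93  99 111 113 110 125 145 157
121  46  88 117 101 103  98  91  86  70  67  60  59  59  58  69  76  82  81  76  61  56  61  65  77  87 106
122  40  63  88  86  83  78  77  65  47  42  30  35  27  34  39  59  74  83  79  63  49  47  50  60  65  80
123  29  48  71  81  80  80  62  45  30  15  16  20  18  22  20  42  68  75  77  77  61  63  62  70  71  76
124  31  44  71  82  79  56  42  20  21  22  20  24  32  37  34  33  44  64  81  89
[... 5096 characters left out ...]
  71 105 106 105 105 105 105 106 101 105 106 102 102 105 102 103 100 105 101  98 105  63  66 105 145 139 142
108 147 149 149 147 147 144 104 106 105 108 106 106 103 104 110 104 107 105 106 105 106 103 101 104 105 101 103 101 106 100 103 104 100 150 141 143
112 148 149 150 148 146 150 106 109 107 108 102 101  97  99  99 100  97 100 105 104 105 100 100 100  99  98 101 101 102 105 104 104 100 148 144 142
116 150 148 147 147 146 147 145 146 145 150 149 145 145 145 143 145 149 148 144 151 150 145 148 145 148 153 148 150 144 146 149 148 146 148 146 149
120 149 147 151 145 148 145 149 145 146 145 143 143 143 145 146 147 149 147 147 151 151 148 145 145 146 148 149 146 146 145 143 145 143 146 147 145
```

Lens measured at about (0.4585, 0.503, 0.193) with the stand x axis at yaw 75.7°. That puts the plate centre target at (0.427, 0.378, 0.193). First I'll carry and turn the head at height.

Request:
play_rows(increments=[[0.4,[-10,10,0],[0,0,-0.14]],[0.4,[-20,20,0],[0,0,-0.28]],[0.4,[-30,30,0],[0,0,-0.42]],[0.4,[-40,40,0],[0,0,-0.56]],[0.4,[-50,50,0],[0,0,-0.7]],[0.4,[-60,60,0],[0,0,-0.84]],[0.4,[-70,70,0],[0,0,-0.98]],[0.4,[-80,80,0],[0,0,-1.12]],[0.4,[-90,90,0],[0,0,-1.26]],[0.4,[-94,96,0],[0,0,-1.4]],[0.4,[-94,96,0],[0,0,-1.52]],[0.4,[-94,96,0],[0,0,-1.605]],[0.4,[-94,96,0],[0,0,-1.605]],[0.4,[-94,96,0],[0,0,-1.605]],[0.4,[-94,96,0],[0,0,-1.605]]])

```text
time_s: 9.85
position: [0.427, 0.378, 0.3476]
tcp_rot: [-3.141, 0.0, 1.322]
contact_force: [0.5, -0.8, -2.5]
opening: 0.571
grasp_force: 63.7
```

```bash
python3 - <<'E'
from m import *
s=manip.read_state();print(s["position"],s["tcp_rot"],s["joint_positions"].round(3))
c=cam("wrist");w=manip.read_camera("wrist");cv2.imwrite("pics/w9.png",w);pickle.dump(c,open("w9.pkl","wb"))
g=lambda n:cv2.cvtColor(cv2.imread(f"pics/{n}.png"),cv2.COLOR_BGR2GRAY).astype(float)
a=g("w6")
for n in("w6","w7","w8","w9"):
    x=g(n); print(n,x[276:345,316:324].mean(1).round().astype(int).tolist()); print("   row289-297 L",x[289:297,252:266].mean(0).round().astype(int).tolist(),"R",x[289:297,372:388].mean(0).round().astype(int).tolist())
E
```

```text
[0.4269925  0.37804706 0.3476472 ] [-3.14132268e+00  4.73157974e-04  1.32243837e+00] [ 0.66   0.195  1.002 -0.     1.945  0.908]
w6 [48, 49, 49, 51, 53, 56, 57, 62, 63, 64, 62, 64, 65, 64, 64, 63, 64, 70, 82, 86, 93, 118, 139, 138, 140, 133, 76, 53, 53, 60, 94, 130, 123, 119, 114, 88, 80, 111, 124, 122, 119, 117, 112, 112, 108, 106, 104, 102, 98, 98, 102, 106, 107, 109, 122, 133, 135, 134, 134, 135, 135, 135, 135, 137, 138, 137, 139, 138, 138]
   row289-297 L [30, 30, 27, 27, 34, 54, 59, 60, 59, 62, 63, 63, 65, 65] R [132, 133, 134, 134, 135, 136, 120, 76, 61, 64, 59, 45, 38, 37, 37, 39]
w7 [49, 50, 50, 53, 56, 58, 61, 63, 64, 62, 65, 64, 64, 64, 63, 61, 70, 100, 120, 122, 124, 138, 137, 137, 134, 91, 55, 50, 53, 81, 127, 126, 118, 113, 99, 73, 99, 122, 121, 119, 116, 112, 110, 108, 105, 103, 100, 98, 95, 100, 104, 102, 105, 115, 132, 133, 132, 133, 134, 133, 134, 131, 102, 90, 88, 92, 90, 92, 92]
   row289-297 L [35, 33, 36, 34, 32, 34, 34, 33, 33, 30, 45, 62, 66, 65] R [132, 134, 135, 135, 134, 101, 53, 36, 36, 36, 36, 34, 34, 35, 31, 35]
w8 [54, 55, 53, 54, 60, 61, 65, 66, 65, 66,
[... 201 characters left out ...]
22, 139, 140, 141, 141, 141, 141, 143, 136, 76, 37, 46, 81, 121, 141, 142]
   row289-297 L [36, 35, 34, 33, 36, 33, 31, 36, 33, 35, 46, 67, 70, 69] R [140, 142, 141, 143, 141, 103, 52, 34, 33, 32, 32, 33, 32, 30, 30, 32]
w9 [63, 72, 84, 83, 69, 74, 111, 147, 157, 159, 166, 168, 168, 167, 168, 167, 168, 167, 168, 168, 168, 167, 168, 168, 162, 110, 67, 61, 66, 89, 134, 148, 149, 143, 119, 83, 97, 114, 117, 117, 120, 124, 124, 128, 129, 132, 133, 136, 134, 122, 114, 113, 114, 133, 161, 162, 163, 163, 163, 163, 163, 164, 157, 157, 157, 156, 157, 157, 157]
   row289-297 L [39, 36, 37, 36, 40, 41, 39, 40, 38, 45, 87, 149, 156, 156] R [76, 76, 74, 75, 76, 60, 44, 38, 41, 40, 40, 41, 40, 39, 42, 42]
```

No tilt or slip: the plate, nut and stud rows shifted uniformly by under 1 px. Descending to focus height.

Request:
play_rows(increments=[[0.4,[0,0,-30],[0,0,0]],[0.4,[0,0,-60],[0,0,0]],[0.4,[0,0,-90],[0,0,0]],[0.4,[0,0,-120],[0,0,0]],[0.4,[0,0,-145],[0,0,0]],[0.4,[0,0,-157],[0,0,0]],[0.4,[0,0,-157],[0,0,0]],[0.4,[0,0,-157],[0,0,0]],[0.4,[0,0,-157],[0,0,0]],[0.4,[0,0,-157],[0,0,0]],[0.4,[0,0,-157],[0,0,0]],[0.4,[0,0,-157],[0,0,0]]])

```text
time_s: 11.1
position: [0.4271, 0.3782, 0.1915]
tcp_rot: [3.141, -0.001, 1.321]
contact_force: [-0.9, 0.7, -2.7]
opening: 0.566
grasp_force: 63.7
```

```bash
python3 - <<'E'
from m import *
for k in range(3):
    s=manip.read_state();print(s["time_s"],s["position"].round(4),s["tcp_rot"].round(4),s["contact_force"].round(1),np.abs(s["dq"]).max().round(4)); w=manip.read_camera("top")
cv2.imwrite("pics/t10.png",w);sc=manip.read_camera("scene");cv2.imwrite("pics/s10.png",sc)
S=cam("scene");T=cam("top"); ax=np.array([.247,.969,0]);pc=s["position"]+[0,0,.005]+.0003*ax
stud=pc-.0365*ax; print("stud pred scene/top",proj(S,stud),proj(T,stud),"plate",proj(S,pc),proj(T,pc+[0,0,.025]),"lens",proj(S,[.4585,.5032,.193]))
g=cv2.cvtColor(w,cv2.COLOR_BGR2GRAY);p=proj(S,[.4585,.5032,.193]).astype(int)
h=cv2.cvtColor(sc,cv2.COLOR_BGR2GRAY);print("scene lens patch");[print(" ".join(f"{x:3d}" for x in h[v,p[0]-14:p[0]+14:2])) for v in range(p[1]-10,p[1]+10,2)]
q=proj(S,pc).astype(int);print("scene head patch",q);[print(v," ".join(f"{x:3d}" for x in h[v,q[0]-30:q[0]+30:2])) for v in range(q[1]-24,q[1]+24,2)]
E
```

```text
11.1 [0.4271 0.3782 0.1915] [ 3.1411e+00 -6.0000e-04  1.3208e+00] [-0.9  0.7 -2.7] 0.0059
11.15 [0.427  0.3782 0.1913] [ 3.1413e+00 -3.0000e-04  1.3208e+00] [ 0.2  0.  -2.5] 0.0021
11.2 [0.427  0.3782 0.1912] [ 3.1414e+00 -2.0000e-04  1.3208e+00] [ 0.3 -0.2 -3.1] 0.0025
stud pred scene/top [268.7354682  176.05817082] [291.9334197  235.94631448] plate [264.38211038 165.31953646] [275.12891142 231.97583556] lens [250.76296081 132.81710973]
scene lens patch
 67  34  14  13   0  11  10  14  21  27  23  23  24  19
162  18  21   6  14   6  13  12  19  22  18  20  22  19
172  44  24  18  17  14  13  17  11  18  17  14   8  19
 69  30  14   9  14   9   8   9  15  14  14   9   8  15
 27  26  20  14  12  13  14   3  16  13  11  15  11  16
 30  32  81  11  10  18  11  16  16  20  12  12   4  16
 28  89 181  89  15  14  14  20   5  14  16   9  13  14
 29  92 184 155  59  12  12  13  10  19  22  18  10  20
 32 106 168 183  87  17  15   5  17  14  20  16  13  25
 62 176 187 185  92  18  16  14  25  22  19  26  58 101
scene head patch [264 165]
141  14  38 165 188 188 100  18  13  15  25  23  34  6
[... 2221 characters left out ...]
 128  92  96 103 109 102 129 137 138 124  96 124 145 194 195 193 194 194 192 196
179 129 125 130 126 131 132 128 129 133 132 130 129 127 127 129 128 125 128 131 106  76 111 124 190 195 195 195 196 194 194
181 188 114 131 127 131 131 133 129 132 129 126 126 133 131 129 124 128 129 125 124 127 134 134 154 199 195 196 194 194 194
183 194 120 116 107 116 128 127 129 127 133 130 130 129 131 130 128 129 132 131 128 115 106  91 139 196 194 194 193 195 194
185 199 135  52  39  40 104 129 130 133 128 129 123 136 137 135 135 125 102  96 121 121 174 185 193 195 199 194 197 195 195
187 198 185  42  35  28  59 129 130 134 133 136 137 127 110  97  94 125 176 186 196 196 196 195 197 196 196 200 194 195 198
```

Request:
play_rows(increments=[[0.4,[-0.2,0,-2],[0,0,0]],[0.4,[-0.2,0,-3.3],[0,0,0]],[0.4,[-0.2,0,-3.3],[0,0,0]],[0.4,[-0.2,0,-3.3],[0,0,0]],[0.4,[-0.2,0,-3.3],[0,0,0]],[0.4,[-0.2,0,-3.3],[0,0,0]],[0.4,[-0.2,0,-3.3],[0,0,0]],[0.4,[-0.2,0,-3.3],[0,0,0]],[0.4,[-0.2,0,-3.3],[0,0,0]],[0.4,[-0.2,0,-3.3],[0,0,0]],[0.4,[-0.2,0,-3.3],[0,0,0]],[0.4,[-0.2,0,-3.3],[0,0,0]]])

```text
time_s: 12.5
position: [0.4268, 0.3781, 0.1877]
tcp_rot: [3.141, 0.0, 1.321]
contact_force: [0.0, -0.4, -2.4]
opening: 0.569
grasp_force: 63.7
```

```bash
python3 - <<'E'
from m import *
s=manip.read_state();print(s["time_s"],s["position"].round(4),s["tcp_rot"].round(4),s["contact_force"].round(1),np.abs(s["dq"]).max().round(4),s["opening"])
print(manip.job_done())
E
```

```text
12.5 [0.4268 0.3781 0.1877] [3.1415 0.     1.3208] [ 0.  -0.4 -2.4] 0.001 0.5692997059087628
the job is handed in; nothing more can be done
None
```

The job is handed in at 12.5 s, with the tested head held still and upright in the air, torn face towards the lens, on its axis at 120 mm to within about 2–3 mm by my measurements; no verdict came back.

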